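# Fill the snack caddy, then lift it and turn it a quarter turn with the tomato centred

## Robot

A 6-joint arm with a two-finger parallel gripper is mounted at the origin on a cart in front of the work surface, level with it; the furniture and walls round the work are solid. World frame = base frame: x ahead of the robot, y to its left, z up, the work surface at z = 0. Lengths are in m, angles in rad, forces in N, time in s.
With the tool pointing down it reaches from about 0.35 to 0.975 m from the base axis. Payload 4.9 kg.
Tool frame: the origin (TCP) lies midway between the tips of the shut fingers; the grasp point (between the pads) lies 19 mm behind it; z points along the fingers, y is the line along which they close (so a half turn about z gives the same grasp; the last joint's range is limited). The gripper opens to 85 mm and grips with 20 to 120 N. Pads are 22 mm wide; open, the fingers measure 114 mm over their backs; the gripper's body (76 mm by 85 mm) begins 54 mm behind the grasp point. The pads swing forward as they close: fully open they stand 13 mm farther back than shut.
Start: joints at [1.021, 0.053, 1.613, -0, 1.476, -0.119], TCP at [0.261, 0.568, 0.231] pointing down, gripper open.
Joint ranges: [-3.01, 3.01], [-1.01, 2.22], [0.06, 2.58], [-1.02, 4.17], [0.09, 2.62], [-3.14, 3.14]. Speed limits (rad/s): [2.57, 2.57, 3.14, 3.14, 3.14, 3.14].

## Interface

Orientations are given as a rotation vector (axis times angle).
In Python, from station import ctrl, optics, job gives the robot as it stands.
- The arm moves only by the shell command python3 -m jog 'ROWS' [OPENING] [FORCE]. ROWS is JSON, a list of rows, each a list of 2 entries, a list of its own where there are three numbers: the shift along the tool's x, y, z in m, then the turn, a rotation vector about the tool's x, y, z in rad. A call has 1 to 5 rows; each row is the pose to reach, as a shift and turn from the pose commanded when the call began, along the tool's axes at that moment; what a row does not reach only later rows make up. A row lasts 1/10 s, in which the tool goes at most 50 mm and 8.59 degrees, less where a joint would pass 70% of its speed; a pose out of reach is approached as far as the arm can. A call with a gripper value outside its range is refused whole. OPENING is the opening, from 0 (shut) to 1 (fully open), set as the call begins (- or left out, the last holds). The fingers move at their own pace and stop on an object; FORCE is the grip in N (left out, the last holds). Time passes only in rows, so rows that repeat a pose let the fingers close. It gives the time, the measured TCP pose, the force, the opening and the grip force at its end, in the units of the state.
- ctrl.get_obs(): the state, without advancing time (a new reading comes with each control period).
- optics.get_image(name): name is "scene" or "side" or "wrist"; returns a dict with "image" (384x512x3 uint8, blue, green, red), "fx", "fy", "cx", "cy" (pixels), "rvec" (rotation vector, rad) and "tvec" (3), from world to camera coordinates, as OpenCV has them; the wrist camera has in their place "mount" (4x4, takes a point from camera to tool coordinates, whose origin is the TCP and whose axes are the flange's). Camera axes: x right, y down, z forward; pixel columns grow to the right and rows downward; lengths in m; the calibration is good to about 2 mm. A picture is of the moment at which its call begins: read the wrist's pose just before it. There is no depth.
- job.finish_job(): hands the job in; it is judged then, once.
The state is a dict: "t": time; "q": joint angles; "dq": joint speeds; "effort": joint torques, N m; "tool_pos": TCP position; "tool_rot": TCP orientation; "contact_force": force on the tool from outside, world axes, zero at the start; "wrist_torque": the same for the moment, N m; "opening": finger opening in m; "grip_force": force on a finger pad.
Only numpy, scipy, OpenCV 4.12 (cv2) and the standard library are available. Lean on these libraries where they do the work, as an engineer would, in place of code of your own. Each camera call takes 0.05 s, during which the arm holds its last target. There are 200 camera calls.

## Task

Stand the loose black-capped seasoning jar upright in the empty steel cup of the snack caddy. Then lift the caddy by its arched handle, turn it in the air a quarter turn anticlockwise (seen from above) so that it hangs crosswise above its cork mat, and hold it there, level and still, about 10 cm up. Keep the cherry tomato in the middle of its dish all the time, leave everything else alone, and finish while still holding the caddy in the air.

Things in the scene. Friction and masses are not known exactly. Their poses are not given: they have to be found in the camera images.
- mat: Flat cork mat, 130 x 240 x 4 mm, fixed on the worktop. Origin at the centre of its underside, on the worktop; its y axis runs along its long side, its x axis along its short side, pointing roughly away from the robot. The caddy stands centred on it, its long side along the mat's long side to within 3 degrees. Round the work: a wall cabinet hangs 0.53 m above the worktop at the back left, and a microwave stands on the right, its near corner at about x 0.50, y -0.40.
- caddy: Snack caddy, loose, about 0.45 kg empty and 0.7 kg loaded: a light wooden base 112 x 222 x 8 mm with a round white dish (inside diameter 96 mm) in the middle, a steel cup at each end and an arched handle over the dish. Origin at the centre of the base's underside; z up; y along the long side, towards the empty cup. Before the turn the y axis points roughly to the robot's left; after the anticlockwise quarter turn it must point along the mat's -x, that is towards the robot.
- handle (a point): Centre of the caddy's dark wooden grip bar, 104 mm above the caddy's underside, straight above the dish's centre and near enough above the centre of mass once both jars are in. The bar is 14 mm wide (caddy x), 20 mm high and 76 mm long (caddy y). It is borne by two thin upright wires (6 mm thick) at caddy y = +52 and -52 mm.
- cup_free (a point): Centre of the inner floor of the empty steel cup, 10 mm above the caddy's underside, at caddy y = +82 mm. The cup is round, 46 mm inside, flaring at the mouth to about 51 mm; its rim is 44 mm above this floor. The loose jar goes down onto this floor.
- cup_full (a point): The same point of the other cup, at caddy y = -82 mm, in which another black-capped jar already stands.
- dish_mid (a point): Where the centre of the tomato is when it rests in the middle of the dish: 30 mm above the caddy's underside, on the caddy's axis. The dish rises from its middle by 6 degrees, beyond 26 mm from the middle by 16 degrees.
- tomato_mid (a point): Centre of the cherry tomato, a loose red ball of 30 mm diameter, 15 g, that lies in the middle of the dish and rolls.
- jar_loose_mid (a point): Middle (half-way up) of the loose black-capped round seasoning jar, 41 mm in diameter and 105 mm tall, about 0.11 kg, standing upright on the worktop to the left or to the right of the caddy. It goes into the empty cup.
- jar_seated_mid (a point): Middle of the black-capped round seasoning jar with a blue and white label, 41 mm in diameter and 105 mm tall, that already stands in the other cup and stays there.
- jar_other_mid (a point): Middle of a yellow-capped squarish seasoning jar, 42 mm wide and 96 mm tall, standing on the worktop on the other side of the caddy. A bystander, to be left alone.
- beaker: Blue plastic beaker, 72 mm in diameter and 98 mm tall, at the back. A bystander; origin at the centre of its underside.
- mill: Dark wooden pepper mill, 58 mm in diameter and 170 mm tall, at the back. A bystander; origin at the centre of its underside.
- tub: Small white pot with a printed lid, 72 mm wide and high, at the back left. A bystander; origin at the centre of its underside.
- tin: Printed food tin, 75 mm in diameter and 110 mm tall, far left. A bystander; origin at the centre of its underside.

How it is judged:
On the way, in this order (a step that is already met when the one before it is completed fails the run):
1. the loose black-capped jar stands on the floor of the empty cup, let go, with the caddy still on its mat (horizontal distance between jar_loose_mid and cup_free below 0.01 m and z of jar_loose_mid in the frame of caddy below 0.068 m and contact force between the fingers and jar_loose below 0.1 N and height (world z) of caddy below 0.012 m), for 0.2 s.
2. the caddy is lifted clear of its mat, not yet turned (height (world z) of caddy above 0.03 m and contact force between the fingers and caddy above 0.5 N), for 0.1 s.
3. the caddy, in the air, has made the quarter turn anticlockwise (angle between the y axis of caddy and the x axis of mat, either way round below 0.2 rad and x of cup_free in the frame of mat below -0.02 m and height (world z) of caddy above 0.03 m), for 0.2 s.
At the end, for the whole second after the job is handed in: Fingers hold the caddy 50 to 200 mm above the worktop, within 60 mm of the mat's middle, still, level to 0.1 rad, crosswise to the mat within 0.2 rad, newly filled cup on the robot's side; tomato within 12 mm of the dish's middle, both jars in their cups (height (world z) of caddy between 0.05 and 0.2 m and contact force between the fingers and caddy above 0.5 N and angle between caddy's own z axis and vertical below 0.1 rad and angle between the y axis of caddy and the x axis of mat, either way round below 0.2 rad and x of cup_free in the frame of mat below -0.02 m and horizontal distance between caddy and mat below 0.06 m and distance between tomato_mid and dish_mid below 0.012 m and linear speed of caddy below 0.02 m/s and angular speed of caddy below 0.15 rad/s and horizontal distance between jar_loose_mid and cup_free below 0.018 m and z of each of jar_loose_mid, jar_seated_mid in the frame of caddy below 0.073 m and horizontal distance between jar_seated_mid and cup_full below 0.018 m); the arm keeps its last pose, push and grip.
It fails at once if the tomato leaves the middle of the dish (more than 25 mm off) (distance between tomato_mid and dish_mid above 0.025 m).
It fails at once if the caddy is tipped by more than 0.2 rad (angle between caddy's own z axis and vertical above 0.2 rad).
It fails at once if a bystander (other jar, beaker, mill, pot, tin) is moved by more than 20 mm (distance of any of jar_other_mid, beaker, mill, tub, tin from where it was at the start of the episode above 0.02 m).
It also fails if it takes over 54 s, if anything falls off the work surface, if the arm or the gripper's body presses on something with over 40 N, if the wrist force passes 120 N, or if a joint passes its speed limit or range.

## Working session

There is one attempt and no reset: what is moved stays moved. The work goes in short steps, Python scripts to look and compute and a shell command to move; the robot and the scene stay as the last step left them, time stands still between calls to the robot, and variables do not carry over. Pictures are saved under pics/ and viewed, at most 10 in all, crops included, and the job is handed in when it is done.

```bash
mkdir -p pics; cat > h.py <<'E'
import numpy as np, cv2
from scipy.spatial.transform import Rotation as R
from station import ctrl, optics, job
def snap(name,fn):
    o=ctrl.get_obs(); d=optics.get_image(name); cv2.imwrite('pics/'+fn,d['image'])
    if 'rvec' in d:
        r=R.from_rotvec(np.ravel(d['rvec'])).as_matrix(); t=np.ravel(d['tvec'])
        C=-r.T@t; W=r.T
    else:
        M=np.array(d['mount']); T=np.eye(4); T[:3,:3]=R.from_rotvec(o['tool_rot']).as_matrix(); T[:3,3]=o['tool_pos']
        A=T@M; C=A[:3,3]; W=A[:3,:3]
    np.savez('pics/'+fn+'.npz',C=C,W=W,k=[d['fx'],d['fy'],d['cx'],d['cy']])
def pt(fn,u,v,z):
    f=np.load('pics/'+fn+'.npz'); k=f['k']; r=f['W']@np.array([(u-k[2])/k[0],(v-k[3])/k[1],1])
    return np.round(f['C']+r*(z-f['C'][2])/r[2],4)
def px(fn,p):
    f=np.load('pics/'+fn+'.npz'); k=f['k']; c=f['W'].T@(np.array(p)-f['C'])
    return np.round([k[0]*c[0]/c[2]+k[2],k[1]*c[1]/c[2]+k[3]],1)
def to_tool(dw): # world shift -> tool axes
    return np.round(R.from_rotvec(ctrl.get_obs()['tool_rot']).as_matrix().T@np.array(dw),4)
E
python3 - <<'E'
from h import *
o=ctrl.get_obs(); print(o['t'],o['tool_pos'],o['tool_rot'],R.from_rotvec(o['tool_rot']).as_matrix().round(3),o['opening'])
snap('scene','s1.png'); snap('side','d1.png')
a=cv2.imread('pics/s1.png'); 
for n in ['s1','d1']:
  f=np.load(f'pics/{n}.png.npz'); print(f['C'],f['W'][:,2],f['k'])
E
```

```text
0.0 [0.26066871 0.56735535 0.23006605] [-6.71354782e-01 -3.06837292e+00  3.03426803e-03] [[-0.909  0.418 -0.001]
 [ 0.418  0.909 -0.002]
 [ 0.    -0.002 -1.   ]] 0.0853505107860241
[ 0.08566873 -0.78319842  0.63834417] [ 0.46337592  0.76034191 -0.45515156] [421.85537384 421.85537384 245.46063612 194.11168563]
[ 0.33049008 -0.71590074  0.54555453] [ 0.29345324  0.83849648 -0.45913925] [355.50561231 355.50561231 258.09642393 191.28624587]
```

View pics/s1.png

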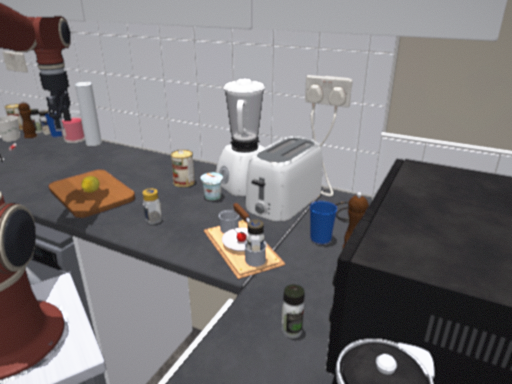

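View pics/d1.png

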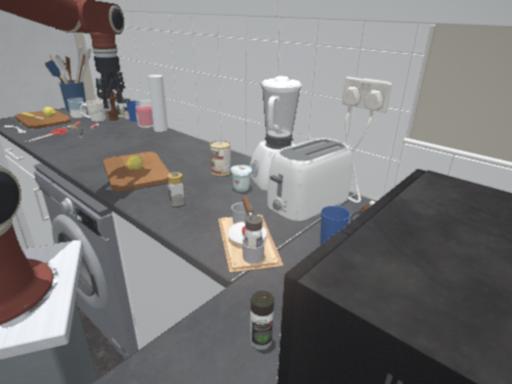

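The scene view shows the loose black-capped jar at about (292,290) for the cap top and (292,332) for the base. The caddy's tomato is at about (242,238) and the empty cup at (229,217). In the side view the jar's cap is at about (262,297) and its base at (262,343).

```bash
python3 - <<'E'
from h import *
print('jar base',pt('s1.png',292,332,0),pt('d1.png',262,343,0))
print('jar top',pt('s1.png',293,290,.105),pt('d1.png',262,298,.105))
print('tomato',pt('s1.png',241.5,238,.034), pt('d1.png',247,231,.034))
print('jarseat top',pt('s1.png',256,223,.119),pt('d1.png',254,219,.119))
print('mat corners',[pt('s1.png',*p,.004) for p in [(205,229),(245,273),(282,264),(236,217)]])
print('cup rim',pt('s1.png',229,215,.058))
print('other',pt('s1.png',152,221,0),'beaker',pt('s1.png',322,240,0),'mill',px('s1.png',[.7,-.1,0]))
E
```

```text
jar base [ 0.4931 -0.2901  0.    ] [ 0.4923 -0.2948  0.    ]
jar top [ 0.4933 -0.2858  0.105 ] [ 0.4913 -0.2892  0.105 ]
tomato [0.5599 0.0172 0.034 ] [0.5587 0.0155 0.034 ]
jarseat top [ 0.5562 -0.058   0.119 ] [ 0.5503 -0.064   0.119 ]
mat corners [array([0.5199, 0.1529, 0.004 ]), array([ 0.5106, -0.0798,  0.004 ]), array([ 0.6074, -0.0984,  0.004 ]), array([0.6289, 0.1638, 0.004 ])]
cup rim [0.5719 0.1031 0.058 ]
other [0.4101 0.2838 0.    ] beaker [ 0.7671 -0.0644  0.    ] mill [311.3 254. ]
```

```bash
python3 - <<'E'
from h import *
d=optics.get_image('wrist'); print(np.round(d['mount'],3), d['fx'],d['cx'],d['cy'])
print(to_tool([.15,-.32,.10]))
E
```

```text
[[ 0.    -0.949 -0.315  0.081]
 [ 1.    -0.     0.    -0.   ]
 [-0.    -0.315  0.949 -0.141]
 [ 0.     0.     0.     1.   ]] 266.42678870450743 255.50810012055686 190.43240336168932
[-0.2699 -0.2283 -0.0997]
```

```bash
python3 -m jog '[[[-0.043,-0.026,-0.014],[0,0,0.14]],[[-0.086,-0.052,-0.028],[0,0,0.28]],[[-0.128,-0.078,-0.042],[0,0,0.42]],[[-0.171,-0.104,-0.056],[0,0,0.56]],[[-0.214,-0.13,-0.07],[0,0,0.7]]]' 1
python3 -m jog '[[[-0.045,0.006,-0.006],[0,0,0.09]],[[-0.09,0.012,-0.012],[0,0,0.18]],[[-0.134,0.017,-0.018],[0,0,0.27]],[[-0.18,0.023,-0.024],[0,0,0.36]],[[-0.223,0.028,-0.03],[0,0,0.44]]]'
python3 -m jog '[[[-0.045,0.015,0],[0,0,0]],[[-0.09,0.03,0],[0,0,0]],[[-0.09,0.03,0],[0,0,0]],[[-0.09,0.03,0],[0,0,0]],[[-0.09,0.03,0],[0,0,0]]]'
python3 - <<'E'
from h import *
snap('wrist','w1.png'); o=ctrl.get_obs(); print(o['q'],R.from_rotvec(o['tool_rot']).as_matrix().round(3))
E
```

```text
t: 0.65
tool_pos: [0.3962, 0.3666, 0.2988]
tool_rot: [-1.69, -2.648, 0.0]
contact_force: [0.4, -0.1, 0.1]
opening: 0.0856
grip_force: 0.0
t: 1.15
tool_pos: [0.5167, 0.1766, 0.3286]
tool_rot: [-2.226, -2.217, 0.0]
contact_force: [-0.1, 1.2, 0.4]
opening: 0.0855
grip_force: 0.0
t: 1.65
tool_pos: [0.5457, 0.0893, 0.3284]
tool_rot: [-2.22, -2.222, 0.0]
contact_force: [-1.3, 0.9, 0.1]
opening: 0.0852
grip_force: 0.0
[ 2.81196976e-02 -1.58219860e-01  1.65619047e+00  2.89806037e-04
  1.64387838e+00  2.65225076e-02] [[-0.002  1.    -0.   ]
 [ 1.     0.002  0.   ]
 [ 0.    -0.    -1.   ]]
```

View pics/w1.png

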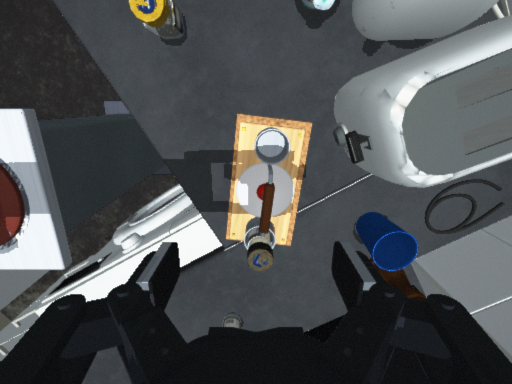

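The wrist view shows the empty cup's rim centred at about (272,145), the tomato at (265,190), the handle bar running from (270,184) to (265,233), and the seated jar's cap at (260,260). The mat's corners are at (238,114), (312,123), (291,246) and (228,240). The loose jar is at about (233,320), partly hidden by the gripper.

```bash
python3 - <<'E'
from h import *
w='w1.png'
c=[pt(w,*p,.004) for p in [(238,114),(312,123),(291,246),(228,240)]]; print('mat',c,np.mean(c,0))
print('cup rim',pt(w,272,145,.058)); print('bar',pt(w,270.5,184,.118),pt(w,265,233,.118)); print('seat cap',pt(w,260,260,.119)); print('tom',pt(w,265,190,.034)); print('jar cap',pt(w,233,318,.105))
E
python3 - <<'E'
import cv2
a=cv2.imread('pics/w1.png')[100:280,200:340]; cv2.imwrite('pics/w1c.png',cv2.resize(a,None,fx=3.3,fy=3.3,interpolation=cv2.INTER_CUBIC))
E
```

```text
mat [array([0.5163, 0.1511, 0.004 ]), array([0.6418, 0.1365, 0.004 ]), array([ 0.6162, -0.1   ,  0.004 ]), array([ 0.492 , -0.0869,  0.004 ])] [0.566575 0.025175 0.004   ]
cup rim [0.5713 0.1074 0.058 ]
bar [0.5666 0.0628 0.118 ] [ 0.56   -0.0124  0.118 ]
seat cap [ 0.5529 -0.0575  0.119 ]
tom [0.5623 0.0264 0.034 ]
jar cap [ 0.5076 -0.1813  0.105 ]
```

View pics/w1c.png

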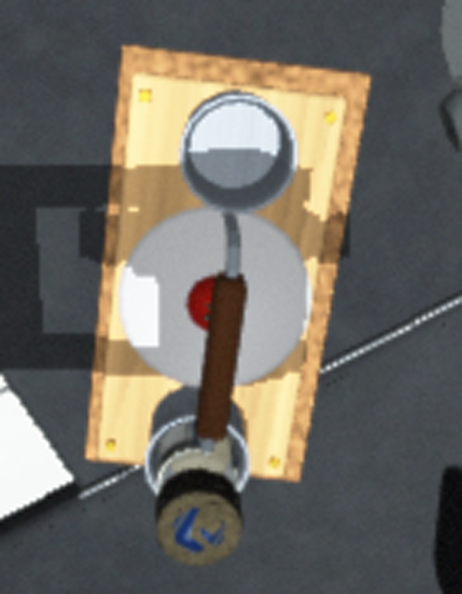

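```bash
python3 -m jog '[[[-0.045,-0.008,0.01],[0,0,0.05]],[[-0.09,-0.016,0.02],[0,0,0.1]],[[-0.135,-0.024,0.03],[0,0,0.1]],[[-0.18,-0.032,0.04],[0,0,0.1]],[[-0.225,-0.04,0.05],[0,0,0.1]]]'
python3 -m jog '[[[-0.045,-0.01,0.009],[0,0,0]],[[-0.064,-0.012,0.018],[0,0,0]],[[-0.064,-0.012,0.018],[0,0,0]],[[-0.064,-0.012,0.018],[0,0,0]]]'
python3 - <<'E'
from h import *
snap('wrist','w2.png'); print(px('w2.png',[.494,-.289,.105]),px('w1.png',[.494,-.289,.105]))
E
```

```text
t: 2.2
tool_pos: [0.5058, -0.1365, 0.2785]
tool_rot: [2.326, 2.111, 0.001]
contact_force: [0.0, -0.7, -0.0]
opening: 0.0857
grip_force: 0.0
t: 2.6
tool_pos: [0.488, -0.1978, 0.2606]
tool_rot: [-2.328, -2.109, -0.001]
contact_force: [-0.2, 0.0, 0.0]
opening: 0.0856
grip_force: 0.0
[267.1 245.1] [227.1 364.7]
```

View pics/w2.png

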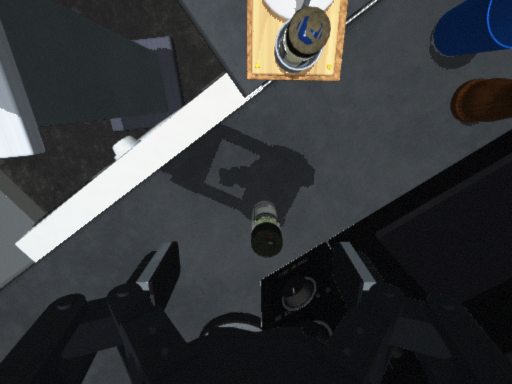

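The wrist view shows the loose jar's cap top centred at about (266,239), with its base edge near (264,204). The microwave begins at (262,283), behind the jar.

```bash
python3 - <<'E'
from h import *
w='w2.png'; p=pt(w,266,239,.105); print(p,'micro corner z.25',pt(w,262,283,.25),pt(w,262,283,.2))
o=ctrl.get_obs(); print(to_tool(p-o['tool_pos']), o['tool_pos'])
E
```

```text
[ 0.4933 -0.2803  0.105 ] micro corner z.25 [ 0.4892 -0.2339  0.25  ] [ 0.4869 -0.2722  0.2   ]
[-0.0819  0.013   0.156 ] [ 0.48830902 -0.19754199  0.26106353]
```

```bash
python3 -m jog '[[[-0.043,0.006,0.01],[0,0,0]],[[-0.0855,0.013,0.03],[0,0,0]],[[-0.0855,0.013,0.07],[0,0,0]],[[-0.0855,0.013,0.11],[0,0,0]],[[-0.0855,0.013,0.13],[0,0,0]]]'
python3 -m jog '[[[0,0,0.02],[0,0,0]],[[0,0,0.04],[0,0,0]],[[0,0,0.055],[0,0,0]],[[0,0,0.067],[0,0,0]],[[0,0,0.067],[0,0,0]]]'
python3 -m jog '[[[0,0,0],[0,0,0]],[[0,0,0],[0,0,0]],[[0,0,0],[0,0,0]],[[0,0,0],[0,0,0]],[[0,0,0],[0,0,0]]]' 0 30
python3 -m jog '[[[0,0,0],[0,0,0]],[[0,0,0],[0,0,0]],[[0,0,0],[0,0,0]],[[0,0,0],[0,0,0]],[[0,0,0],[0,0,0]]]' 0 30
```

```text
t: 3.15
tool_pos: [0.4916, -0.2828, 0.1272]
tool_rot: [-2.324, -2.107, 0.001]
contact_force: [0.1, -0.6, -0.9]
opening: 0.0855
grip_force: 0.0
t: 3.65
tool_pos: [0.4917, -0.284, 0.062]
tool_rot: [-2.326, -2.107, 0.001]
contact_force: [0.1, 0.9, -0.7]
opening: 0.0854
grip_force: 0.0
t: 4.15
tool_pos: [0.4929, -0.2859, 0.0649]
tool_rot: [2.328, 2.106, 0.001]
contact_force: [0.3, 0.8, 3.0]
opening: 0.0399
grip_force: 30.4
t: 4.65
tool_pos: [0.4929, -0.286, 0.0649]
tool_rot: [2.328, 2.106, 0.001]
contact_force: [0.8, 0.9, 5.1]
opening: 0.0398
grip_force: 30.6
```

```bash
python3 -m jog '[[[0,0,-0.02],[0,0,0]],[[0,0,-0.06],[0,0,0]],[[0,0,-0.1],[0,0,0]],[[0.01,0,-0.14],[0,0,0]],[[0.04,0.004,-0.175],[0,0,0]]]'
python3 -m jog '[[[0.04,0.004,-0.01],[0,0,0]],[[0.08,0.008,-0.01],[0,0,0]],[[0.12,0.012,-0.01],[0,0,0]],[[0.16,0.016,-0.01],[0,0,0]],[[0.2,0.02,-0.01],[0,0,0]]]'
python3 -m jog '[[[0.04,0.004,0],[0,0,0]],[[0.08,0.008,0],[0,0,0]],[[0.12,0.011,0],[0,0,0]],[[0.145,0.013,0],[0,0,0]],[[0.158,0.014,0],[0,0,0]]]'
python3 -m jog '[[[0,0,0],[0,0,0]],[[0,0,0],[0,0,0]],[[0,0,0],[0,0,0]]]'
python3 - <<'E'
from h import *
o=ctrl.get_obs(); print(o['tool_pos'],to_tool(np.array([.5713,.107,.258])-o['tool_pos']))
snap('wrist','w3.png'); snap('side','d3.png'); snap('scene','s3.png')
a=[cv2.imread(f'pics/{n}.png') for n in ['w3','s3','d3']]
p=px('s3.png',[.571,.107,.15]).astype(int);q=px('d3.png',[.571,.107,.15]).astype(int); print(p,q)
f=lambda im,p:cv2.resize(im[p[1]-60:p[1]+60,p[0]-60:p[0]+60],(384,384),interpolation=cv2.INTER_CUBIC)
cv2.imwrite('pics/c3.png',np.hstack([f(a[1],p),f(a[2],q)]))
E
```

```text
t: 5.15
tool_pos: [0.4994, -0.247, 0.2399]
tool_rot: [2.333, 2.104, -0.001]
contact_force: [0.9, 0.6, -1.2]
opening: 0.0399
grip_force: 30.7
t: 5.65
tool_pos: [0.5394, -0.0473, 0.2475]
tool_rot: [-2.329, -2.106, 0.002]
contact_force: [1.5, -1.1, -1.3]
opening: 0.0404
grip_force: 30.7
t: 6.15
tool_pos: [0.5691, 0.1088, 0.2473]
tool_rot: [-2.326, -2.109, 0.003]
contact_force: [0.8, -0.9, -1.0]
opening: 0.0402
grip_force: 30.7
t: 6.45
tool_pos: [0.5696, 0.1056, 0.2484]
tool_rot: [2.331, 2.106, -0.001]
contact_force: [-0.6, -0.2, -0.7]
opening: 0.0402
grip_force: 30.7
[0.56956305 0.10556952 0.24843419] [ 0.0016  0.0016 -0.0096]
[227 184] [241 175]
```

View pics/w3.png

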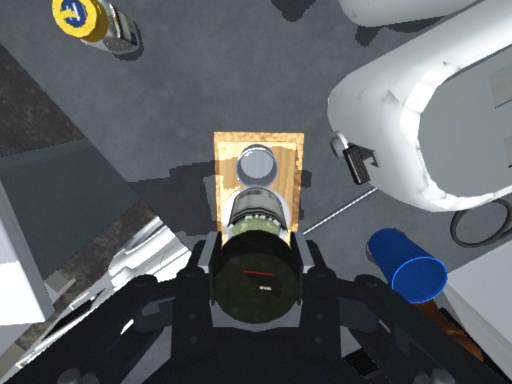

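View pics/c3.png

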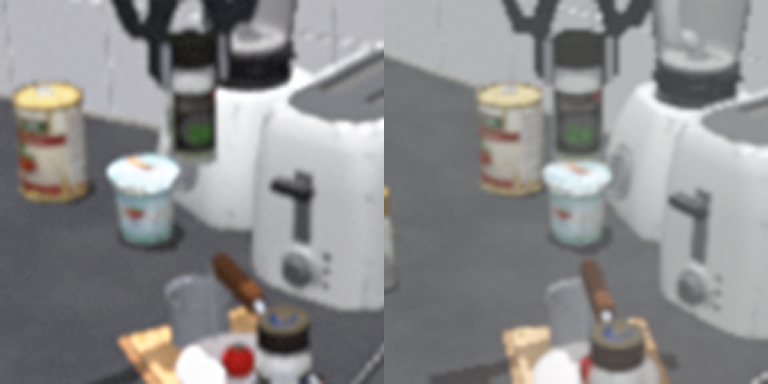

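The wrist view shows the cup's rim centred at (258,165) and the held jar's cap at (257,276). The scene and side crops show the jar hanging upright above the cup.

```bash
python3 - <<'E'
from h import *
w='w3.png'; print('rim',pt(w,258,165.5,.058),'cap',pt(w,257,276,.288))
for n,(u,v) in {'s3.png':(228,172),'d3.png':(241.6,163)}.items(): print('jar bot',pt(n,u,v,.183))
# top cap centres
print('cap s',pt('s3.png',167+193/3.2,124+38/3.2,.288),'cap d',pt('d3.png',181+196/3.2,115+38/3.2,.288))
print('cup s3', px('s3.png',[.5713,.107,.058]),px('d3.png',[.5713,.107,.058]), 'meas',167+193/3.2,124+283/3.2,181+184/3.2,115+290/3.2)
E
```

```text
rim [0.5734 0.1093 0.058 ] cap [0.5713 0.1118 0.288 ]
jar bot [0.5778 0.1118 0.183 ]
jar bot [0.5724 0.1112 0.183 ]
cap s [0.5721 0.0992 0.288 ] cap d [0.567  0.0871 0.288 ]
cup s3 [228.1 214.5] [241.7 205.3] meas 227.3125 212.4375 238.5 205.625
```

```bash
python3 -m jog '[[[-0.002,0.002,0.03],[0,0,0]],[[-0.002,0.002,0.06],[0,0,0]],[[-0.002,0.002,0.085],[0,0,0]],[[-0.002,0.002,0.105],[0,0,0]],[[-0.002,0.002,0.113],[0,0,0]]]'
python3 -m jog '[[[0,0,0],[0,0,0]],[[0,0,0],[0,0,0]],[[0,0,0],[0,0,0]]]'
python3 - <<'E'
from h import *
snap('wrist','w4.png'); snap('side','d4.png'); snap('scene','s4.png')
a=[cv2.imread(f'pics/{n}.png') for n in ['w4','s4','d4']]
p=px('s4.png',[.571,.107,.07]).astype(int);q=px('d4.png',[.571,.107,.07]).astype(int); print(p-30,q-30)
f=lambda im,p:cv2.resize(im[p[1]-30:p[1]+30,p[0]-30:p[0]+30],(300,300),interpolation=cv2.INTER_CUBIC)
w=cv2.resize(a[0][100:340,170:350],(450,600),interpolation=cv2.INTER_CUBIC)
cv2.imwrite('pics/c4.png',np.hstack([w,np.vstack([f(a[1],p),f(a[2],q)])]))
E
```

```text
t: 7.1
tool_pos: [0.5699, 0.104, 0.1329]
tool_rot: [-2.329, -2.105, 0.005]
contact_force: [-0.8, 0.5, -1.8]
opening: 0.0397
grip_force: 30.7
t: 7.4
tool_pos: [0.5726, 0.1046, 0.1375]
tool_rot: [2.328, 2.106, 0.004]
contact_force: [-0.4, 0.9, -0.8]
opening: 0.0396
grip_force: 30.7
[197 180] [211 171]
```

View pics/c4.png

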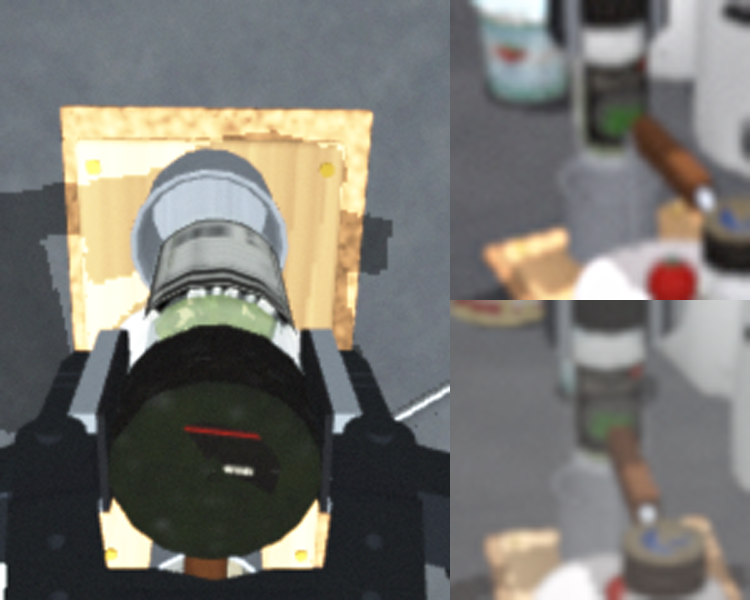

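The wrist crop shows the rim spanning columns 132 to 287, with its far edge at row 170. The jar's bottom edge is at about row 219, with its centre near column 217. In the scene and side crops the jar's bottom sits just above the cup.

```bash
python3 - <<'E'
from h import *
w='w4.png'; P=lambda x,y,z:pt(w,170+x/2.5,100+y/2.5,z)
print('rim far',P(209.5,170,.058),'L',P(132,232,.058),'R',P(287,232,.058))
for z in (.065,.07): print('jar far',P(217,219,z))
print('cap c',P(216,466,.105+.069))
o=ctrl.get_obs(); print(o['tool_pos'])
# synthetic check : rim circle at candidate
for c in [(.570,.107),(.5715,.108)]:
  th=np.linspace(0,2*np.pi,60); q=np.array([px(w,[c[0]+.0262*np.cos(t),c[1]+.0262*np.sin(t),.058]) for t in th]); q=(q-[170,100])*2.5; print(c,q.min(0),q.max(0))
  th=np.linspace(0,2*np.pi,60); q=np.array([px(w,[o['tool_pos'][0]+.0195*np.cos(t),o['tool_pos'][1]+.006+.0195*np.sin(t),.068]) for t in th]); q=(q-[170,100])*2.5; print('jarbot',q.min(0),q.max(0))
E
```

```text
rim far [0.5745 0.1322 0.058 ] L [0.5453 0.1128 0.058 ] R [0.5993 0.1073 0.058 ]
jar far [0.5755 0.1168 0.065 ]
jar far [0.5757 0.1184 0.07  ]
cap c [0.5732 0.1029 0.174 ]
[0.57219033 0.10474806 0.13694703]
(0.57, 0.107) [129.5  168.25] [278.25 308.5 ]
jarbot [151.  183.5] [267. 293.]
(0.5715, 0.108) [133.25 165.  ] [282.5  305.75]
jarbot [151.  183.5] [267. 293.]
```

```bash
python3 -m jog '[[[0.0038,-0.0019,0],[0,0,0]],[[0.0038,-0.0019,0.005],[0,0,0]],[[0.0038,-0.0019,0.01],[0,0,0]],[[0.0038,-0.0019,0.015],[0,0,0]],[[0.0038,-0.0019,0.018],[0,0,0]]]'
python3 -m jog '[[[0,0,0],[0,0,0]],[[0,0,0],[0,0,0]]]'
python3 - <<'E'
from h import *
snap('wrist','w5.png')
a=cv2.imread('pics/w5.png'); cv2.imwrite('pics/c5.png',cv2.resize(a[130:300,190:320],None,fx=3.5,fy=3.5,interpolation=cv2.INTER_CUBIC))
E
```

```text
t: 8.05
tool_pos: [0.5694, 0.1086, 0.1165]
tool_rot: [-2.329, -2.107, 0.002]
contact_force: [0.3, -0.5, -1.6]
opening: 0.0399
grip_force: 30.7
t: 8.25
tool_pos: [0.5699, 0.1086, 0.1174]
tool_rot: [-2.33, -2.107, 0.0]
contact_force: [0.8, 0.3, -2.2]
opening: 0.04
grip_force: 30.7
```

View pics/c5.png

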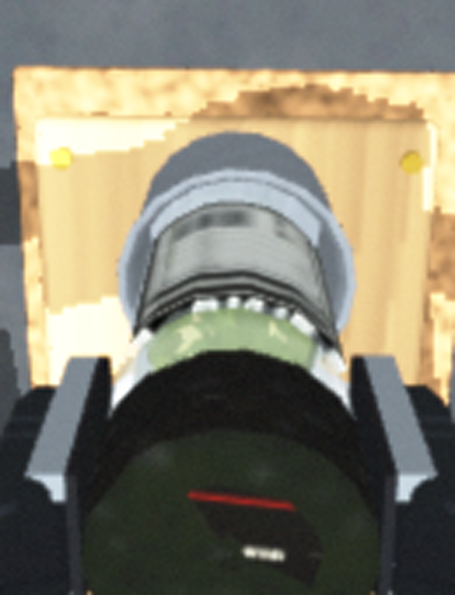

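The jar's bottom is already inside the rim. The rim spans columns 118 to 355 and the jar about 145 to 328, so it is centred and there is no notable contact.

```bash
python3 -m jog '[[[0,0,0.006],[0,0,0]],[[0,0,0.012],[0,0,0]],[[0,0,0.018],[0,0,0]],[[0,0,0.022],[0,0,0]],[[0,0,0.022],[0,0,0]]]'
python3 -m jog '[[[0,0,0.004],[0,0,0]],[[0,0,0.008],[0,0,0]],[[0,0,0.011],[0,0,0]],[[0,0,0.011],[0,0,0]],[[0,0,0.011],[0,0,0]]]'
```

```text
t: 8.8
tool_pos: [0.5692, 0.1086, 0.0944]
tool_rot: [-2.329, -2.107, 0.002]
contact_force: [-1.3, 0.2, -1.0]
opening: 0.0402
grip_force: 30.7
t: 9.3
tool_pos: [0.5699, 0.1087, 0.0846]
tool_rot: [-2.33, -2.108, 0.0]
contact_force: [0.2, -0.5, -1.0]
opening: 0.0397
grip_force: 30.7
```

```bash
python3 -m jog '[[[0,0,0.002],[0,0,0]],[[0,0,0.003],[0,0,0]],[[0,0,0.003],[0,0,0]]]'
python3 -m jog '[[[0,0,0.002],[0,0,0]],[[0,0,0.003],[0,0,0]],[[0,0,0.003],[0,0,0]]]'
```

```text
t: 9.6
tool_pos: [0.5699, 0.1087, 0.0815]
tool_rot: [-2.33, -2.108, 0.0]
contact_force: [0.1, -0.4, -0.7]
opening: 0.0399
grip_force: 30.7
t: 9.9
tool_pos: [0.57, 0.1087, 0.0789]
tool_rot: [-2.33, -2.108, -0.0]
contact_force: [-0.8, 0.3, 1.0]
opening: 0.0398
grip_force: 30.6
```

```bash
python3 -m jog '[[[0,0,0.001],[0,0,0]],[[0,0,0.001],[0,0,0]]]'
python3 -m jog '[[[0,0,0],[0,0,0]],[[0,0,0],[0,0,0]],[[0,0,0],[0,0,0]],[[0,0,0],[0,0,0]],[[0,0,0],[0,0,0]]]' 0.8
python3 -m jog '[[[0,0,-0.01],[0,0,0]],[[0,0,-0.03],[0,0,0]],[[0,0,-0.06],[0,0,0]],[[0,0,-0.1],[0,0,0]],[[0,0,-0.14],[0,0,0]]]'
python3 -m jog '[[[-0.01,0.0,-0.03],[0,0,0]],[[-0.01,0.0,-0.06],[0,0,0]],[[-0.01,0,-0.06],[0,0,0]],[[-0.01,0,-0.06],[0,0,0]]]'
python3 - <<'E'
from h import *
snap('wrist','w6.png'); snap('side','d6.png'); snap('scene','s6.png')
a=cv2.imread('pics/w6.png')[110:310,180:340]; b=cv2.imread('pics/s6.png')[180:280,200:290]
cv2.imwrite('pics/c6.png',np.hstack([cv2.resize(a,(480,600),interpolation=cv2.INTER_CUBIC),np.vstack([cv2.resize(b,(270,300),interpolation=cv2.INTER_CUBIC),cv2.resize(cv2.imread('pics/d6.png')[170:270,210:300],(270,300),interpolation=cv2.INTER_CUBIC)])]))
E
```

```text
t: 10.1
tool_pos: [0.5702, 0.1087, 0.0789]
tool_rot: [-2.33, -2.108, -0.0]
contact_force: [-3.5, 0.6, 6.8]
opening: 0.0402
grip_force: 30.9
t: 10.6
tool_pos: [0.5699, 0.1087, 0.0774]
tool_rot: [-2.33, -2.108, 0.0]
contact_force: [-0.8, -0.2, -0.1]
opening: 0.0684
grip_force: 0.0
t: 11.1
tool_pos: [0.5696, 0.1087, 0.2194]
tool_rot: [-2.329, -2.108, 0.0]
contact_force: [0.9, 0.3, -0.4]
opening: 0.0685
grip_force: 0.0
t: 11.5
tool_pos: [0.5693, 0.0987, 0.279]
tool_rot: [2.329, 2.107, 0.003]
contact_force: [-0.1, 0.3, -0.7]
opening: 0.0681
grip_force: 0.0
```

View pics/c6.png

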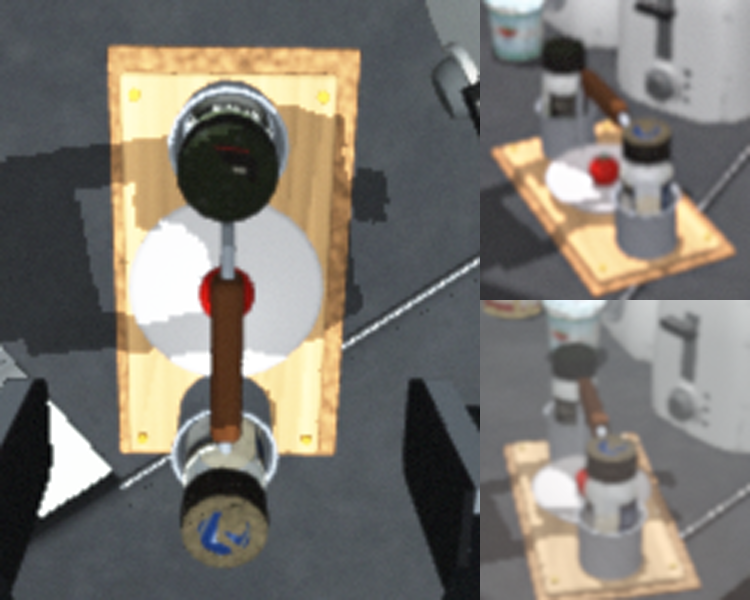

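The loose jar now stands in its cup and the tomato is still centred. In the crop the bar runs from (228,283) to (226,440), the caps are at (227,168) and (225,528), and the mat corners are at (109,46), (360,50), (333,456) and (120,453).

```bash
python3 - <<'E'
from h import *
w='w6.png'; P=lambda x,y,z:pt(w,180+x/3,110+y/3,z)
a,b=P(228,283,.118),P(226,440,.118); print(a,b,(a+b)/2,np.degrees(np.arctan2(a[0]-b[0],a[1]-b[1])))
c,d=P(227,168,.119),P(225,528,.119); print(c,d,(c+d)/2,np.degrees(np.arctan2(c[0]-d[0],c[1]-d[1])))
m=[P(*p,.004) for p in [(109,46),(360,50),(333,456),(120,453)]]; print(m,np.mean(m,0))
o=ctrl.get_obs(); h=(a+b)/2; print(o['tool_pos'],to_tool(h-o['tool_pos']), np.arctan2(*R.from_rotvec(o['tool_rot']).as_matrix()[[1,0],1]))
E
```

```text
[0.567  0.0615 0.118 ] [ 0.5588 -0.0112  0.118 ] [0.5629  0.02515 0.118  ] 6.435324273528421
[0.5713 0.1093 0.119 ] [ 0.5539 -0.0558  0.119 ] [0.5626  0.02675 0.119  ] 6.016231833738752
[array([0.5157, 0.1516, 0.004 ]), array([0.6424, 0.1369, 0.004 ]), array([ 0.6148, -0.1004,  0.004 ]), array([ 0.4874, -0.0854,  0.004 ])] [0.565075 0.025675 0.004   ]
[0.56810601 0.09874019 0.27570509] [-0.0737  0.0027  0.1577] -0.09992920477539594
```

```bash
python3 -m jog '[[[-0.03,0.001,0.02],[0,0,0]],[[-0.06,0.002,0.05],[0,0,0]],[[-0.073,0.0025,0.08],[0,0,0]],[[-0.073,0.0025,0.11],[0,0,0]],[[-0.073,0.0025,0.13],[0,0,0]]]' 0.6
python3 -m jog '[[[0,0,0.02],[0,0,0]],[[0,0,0.04],[0,0,0]],[[0,0,0.055],[0,0,0]],[[0,0,0.058],[0,0,0]],[[0,0,0.058],[0,0,0]]]' 0.4
python3 -m jog '[[[0,0,0],[0,0,0]],[[0,0,0],[0,0,0]],[[0,0,0],[0,0,0]],[[0,0,0],[0,0,0]],[[0,0,0],[0,0,0]]]' 0.25 20
```

```text
t: 12.15
tool_pos: [0.5617, 0.0255, 0.1431]
tool_rot: [-2.327, -2.103, 0.007]
contact_force: [0.3, 0.7, -0.7]
opening: 0.0512
grip_force: 0.0
t: 12.65
tool_pos: [0.5635, 0.0259, 0.0887]
tool_rot: [-2.329, -2.107, 0.002]
contact_force: [-0.6, 0.5, 0.6]
opening: 0.0342
grip_force: 0.0
t: 13.15
tool_pos: [0.5643, 0.0258, 0.09]
tool_rot: [2.329, 2.107, 0.001]
contact_force: [-0.1, 0.3, 0.2]
opening: 0.0214
grip_force: 0.0
```

```bash
python3 -m jog '[[[0,0,0.002],[0,0,0]],[[0,0,0.002],[0,0,0]],[[0,0,0.002],[0,0,0]]]' 0.19
python3 -m jog '[[[0,0,0],[0,0,0]],[[0,0,0],[0,0,0]],[[0,0,0],[0,0,0]]]' 0 20
python3 -m jog '[[[0,0,0],[0,0,0]],[[0,0,0],[0,0,0]],[[0,0,0],[0,0,0]],[[0,0,0],[0,0,0]],[[0,0,0],[0,0,0]]]' 0 100
```

```text
t: 13.45
tool_pos: [0.5631, 0.026, 0.0873]
tool_rot: [-2.328, -2.106, 0.003]
contact_force: [-4.9, 0.3, 4.1]
opening: 0.0162
grip_force: 2.4
t: 13.75
tool_pos: [0.5636, 0.0259, 0.0871]
tool_rot: [-2.329, -2.107, 0.002]
contact_force: [-3.8, 0.6, -0.3]
opening: 0.0134
grip_force: 20.7
t: 14.25
tool_pos: [0.5639, 0.0259, 0.0873]
tool_rot: [-2.329, -2.107, 0.001]
contact_force: [-0.7, 0.2, -3.8]
opening: 0.0128
grip_force: 97.4
```

```bash
python3 -m jog '[[[0,0,-0.001],[0,0,0]],[[0,0,-0.003],[0,0,0]],[[0,0,-0.006],[0,0,0]],[[0,0,-0.01],[0,0,0]],[[0,0,-0.015],[0,0,0]]]'
python3 -m jog '[[[0,0,-0.005],[0,0,0]],[[0,0,-0.01],[0,0,0]],[[0,0,-0.015],[0,0,0]],[[0,0,-0.02],[0,0,0]],[[0,0,-0.025],[0,0,0]]]'
python3 -m jog '[[[0,0,-0.006],[0,0,0]],[[0,0,-0.012],[0,0,0]],[[0,0,-0.018],[0,0,0]],[[0,0,-0.024],[0,0,0]],[[0,0,-0.03],[0,0,0]]]'
python3 -m jog '[[[0,-0.001,-0.006],[0,0,0]],[[0,-0.003,-0.012],[0,0,0]],[[0,-0.006,-0.018],[0,0,0]],[[0,-0.01,-0.022],[0,0,0]],[[0,-0.014,-0.025],[0,0,0]]]'
python3 -m jog '[[[0,-0.004,-0.001],[0,0,0]],[[0,-0.008,-0.001],[0,0,0]],[[0,-0.011,-0.001],[0,0,0]],[[0,-0.013,-0.001],[0,0,0]],[[0,-0.014,-0.001],[0,0,0]]]'
python3 - <<'E'
from h import *
snap('scene','s7.png'); snap('side','d7.png')
for n in ['s7.png','d7.png']:
  a=cv2.imread('pics/'+n); hsv=cv2.cvtColor(a,cv2.COLOR_BGR2HSV)
  m=(((hsv[...,0]<6)|(hsv[...,0]>174))&(hsv[...,1]>180)&(hsv[...,2]>90)).astype(np.uint8)
  m[:170]=0; m[:,:190]=0; m[:,300:]=0
  k,l,s,c=cv2.connectedComponentsWithStats(m); j=[i for i in range(1,k) if s[i,4]>8]
  o=ctrl.get_obs(); tp=o['tool_pos']; z=tp[2]-.0875+.004+.03
  print(n,[(c[i].round(1),s[i,4],pt(n,*c[i],z)) for i in j], 'expected',px(n,[tp[0],tp[1],z]),tp)
# toaster lever (w1,w3 pixels) triangulation
def ray(fn,u,v):
  f=np.load('pics/'+fn+'.npz');k=f['k'];r=f['W']@np.array([(u-k[2])/k[0],(v-k[3])/k[1],1]);return f['C'],r/np.linalg.norm(r)
C1,r1=ray('w1.png',359,161);C2,r2=ray('w3.png',362,183)
t=np.linalg.lstsq(np.c_[r1,-r2],C2-C1,rcond=None)[0];print('lever',C1+r1*t[0],C2+r2*t[1])
E
```

```text
t: 14.75
tool_pos: [0.5641, 0.0258, 0.1028]
tool_rot: [2.33, 2.108, -0.0]
contact_force: [0.2, -0.2, -6.5]
opening: 0.0123
grip_force: 97.5
t: 15.25
tool_pos: [0.5642, 0.0258, 0.1281]
tool_rot: [2.33, 2.108, 0.0]
contact_force: [-0.0, 0.2, -6.9]
opening: 0.0121
grip_force: 97.5
t: 15.75
tool_pos: [0.5642, 0.0258, 0.1581]
tool_rot: [2.33, 2.108, 0.0]
contact_force: [0.8, -0.0, -6.9]
opening: 0.0126
grip_force: 97.5
t: 16.25
tool_pos: [0.5499, 0.0273, 0.1831]
tool_rot: [2.33, 2.108, 0.0]
contact_force: [0.3, -0.2, -7.1]
opening: 0.0127
grip_force: 97.5
t: 16.75
tool_pos: [0.536, 0.0287, 0.1834]
tool_rot: [-2.329, -2.107, 0.0]
contact_force: [0.1, 0.2, -7.1]
opening: 0.0127
grip_force: 97.5
s7.png [(array([230.7, 206.5]), np.int32(54), array([0.5362, 0.0279, 0.13  ]))] expected [230.5 206.4] [0.53616881 0.02863303 0.18350785]
d7.png [] expected [236.9 197. ] [0.53616881 0.02863303 0.18350785]
lever [0.67682072 0.0995254  0.13822062] [0.67510963 0.09965945 0.13751799]
```

```bash
python3 -m jog '[[[0,0,0],[0,0,-0.01]],[[0,0,0],[0,0,-0.03]],[[0,0,0],[0,0,-0.06]],[[0,0,0],[0,0,-0.1]],[[0,0,0],[0,0,-0.15]]]'
python3 -m jog '[[[0,0,0],[0,0,-0.06]],[[0,0,0],[0,0,-0.12]],[[0,0,0],[0,0,-0.18]],[[0,0,0],[0,0,-0.24]],[[0,0,0],[0,0,-0.3]]]'
python3 -m jog '[[[0,0,0],[0,0,-0.06]],[[0,0,0],[0,0,-0.12]],[[0,0,0],[0,0,-0.18]],[[0,0,0],[0,0,-0.24]],[[0,0,0],[0,0,-0.3]]]'
python3 -m jog '[[[0,0,0],[0,0,-0.06]],[[0,0,0],[0,0,-0.12]],[[0,0,0],[0,0,-0.18]],[[0,0,0],[0,0,-0.24]],[[0,0,0],[0,0,-0.3]]]'
python3 -m jog '[[[0,0,0],[0,0,-0.06]],[[0,0,0],[0,0,-0.12]],[[0,0,0],[0,0,-0.18]],[[0,0,0],[0,0,-0.24]],[[0,0,0],[0,0,-0.3]]]'
python3 -m jog '[[[0,0,0],[0,0,-0.06]],[[0,0,0],[0,0,-0.11]],[[0,0,0],[0,0,-0.15]],[[0,0,0],[0,0,-0.18]],[[0,0,0],[0,0,-0.205]]]'
python3 -m jog '[[[0,0,0],[0,0,-0.01]],[[0,0,0],[0,0,-0.015]],[[0,0,0],[0,0,-0.015]],[[0,0,0],[0,0,-0.015]],[[0,0,0],[0,0,-0.015]]]'
python3 -m jog '[[[0,0,0],[0,0,0]],[[0,0,0],[0,0,0]],[[0,0,0],[0,0,0]],[[0,0,0],[0,0,0]],[[0,0,0],[0,0,0]]]'
python3 - <<'E'
from h import *
snap('scene','s8.png'); snap('side','d8.png'); snap('wrist','w8.png')
o=ctrl.get_obs(); tp=o['tool_pos']; z=tp[2]-.0875+.004+.03; M=R.from_rotvec(o['tool_rot']).as_matrix(); print('psi',np.arctan2(M[1,1],M[0,1]),'down',M[:,2].round(3),np.abs(o['dq']).max())
for n in ['s8.png','d8.png','w8.png']:
  a=cv2.imread('pics/'+n); hsv=cv2.cvtColor(a,cv2.COLOR_BGR2HSV)
  m=(((hsv[...,0]<6)|(hsv[...,0]>174))&(hsv[...,1]>180)&(hsv[...,2]>70)).astype(np.uint8)
  k,l,s,c=cv2.connectedComponentsWithStats(m); e=px(n,[tp[0],tp[1],z])
  print(n,[(c[i].round(1),s[i],pt(n,*c[i],z)) for i in range(1,k) if s[i,4]>5 and np.linalg.norm(c[i]-e)<40],'exp',e)
E
```

```text
t: 17.35
tool_pos: [0.5363, 0.0286, 0.1836]
tool_rot: [-2.162, -2.28, 0.0]
contact_force: [0.3, 0.8, -6.2]
opening: 0.0125
grip_force: 97.5
t: 17.85
tool_pos: [0.5363, 0.0286, 0.1836]
tool_rot: [-1.796, -2.578, 0.0]
contact_force: [-0.5, 0.5, -7.1]
opening: 0.0126
grip_force: 97.5
t: 18.35
tool_pos: [0.5363, 0.0286, 0.1836]
tool_rot: [-1.39, -2.817, 0.0]
contact_force: [-0.1, -0.4, -6.3]
opening: 0.0122
grip_force: 97.5
t: 18.85
tool_pos: [0.5363, 0.0286, 0.1836]
tool_rot: [-0.954, -2.993, 0.0]
contact_force: [-0.7, 0.3, -6.7]
opening: 0.0125
grip_force: 97.5
t: 19.35
tool_pos: [0.5363, 0.0286, 0.1835]
tool_rot: [-0.496, -3.102, 0.0]
contact_force: [-0.1, -0.0, -6.5]
opening: 0.013
grip_force: 97.5
t: 19.85
tool_pos: [0.5363, 0.0286, 0.1836]
tool_rot: [0.178, 3.137, -0.0]
contact_force: [-0.3, 0.2, -7.5]
opening: 0.0125
grip_force: 97.5
t: 20.35
tool_pos: [0.5363, 0.0286, 0.1836]
tool_rot: [-0.158, -3.138, 0.0]
contact_force: [-0.1, 0.2, -6.9]
opening: 0.0124
grip_force: 97.5
t: 20.85
tool_pos: [0.5363, 0.0286, 0.1836]
tool_rot: [-0.158, -3.138, -0.0]
contact_force: [-0.4, -0.9, -6.7]
opening: 0.0125
grip_force: 97.5
psi 1.4700265888115671 down [-0. -0. -1.] 0.011942008632162757
s8.png [(array([231.8, 205.8]), array([228, 203,   9,   7,  53], dtype=int32), array([0.5404, 0.0292, 0.1301]))] exp [230.6 206.3]
d8.png [] exp [237. 197.]
w8.png [(array([239.9, 211.8]), array([238, 201,   6,  22,  61], dtype=int32), array([0.537 , 0.016 , 0.1301])), (array([271.3, 212.2]), array([269, 203,   5,  19,  38], dtype=int32), array([0.5398, 0.0407, 0.1301]))] exp [255.7 209.5]
```

```bash
python3 -m jog '[[[0,0,0],[0,0,0]],[[0,0,0],[0,0,0]],[[0,0,0],[0,0,0]],[[0,0,0],[0,0,0]],[[0,0,0],[0,0,0]]]'
python3 - <<'E'
from h import *
print(job.finish_job())
E
```

```text
t: 21.5
tool_pos: [0.5363, 0.0286, 0.1836]
tool_rot: [0.158, 3.138, -0.0]
contact_force: [-0.5, -0.4, -6.6]
opening: 0.0127
grip_force: 97.5
the job is handed in; nothing more can be done
None
```

I handed the job in at 21.5 s. The jar stands in the free cup, and the arm holds the caddy about 10 cm up after a quarter turn anticlockwise, roughly 30 mm robot-side of the mat's middle; the tomato measured about 4 mm off centre. I inferred that the caddy is level from the tomato's position, and no verdict came back.

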